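# Restart the stirrer at its third speed

### The arm

A 7-joint arm with a two-finger parallel gripper is mounted at the origin on a cart in front of the work surface, level with it; the furniture and walls round the work are solid. World frame = base frame: x ahead of the robot, y to its left, z up, the work surface at z = 0. Lengths are in m, angles in rad, forces in N, time in s.
With the tool pointing down it reaches from about 0.375 to 0.925 m from the base axis. Payload 3.1 kg.
Tool frame: the origin (TCP) lies at the very end of the fingers, on their centre line; the grasp point (between the pads) lies 19 mm behind it; z points along the fingers, y is the line along which they close (so a half turn about z gives the same grasp; the last joint's range is limited). The gripper opens to 85 mm and grips with 20 to 120 N. Pads are 22 mm wide; open, the fingers measure 114 mm over their backs; the gripper's body (76 mm by 85 mm) begins 54 mm behind the grasp point. The pads swing forward as they close: fully open they stand 13 mm farther back than shut.
Start: joints at [-1.448, 0.383, 0.044, 1.598, -0.018, 1.161, -0.05], TCP at [0.142, 0.634, 0.195] pointing down, gripper open.
Joint ranges: [-2.61, 2.61], [-0.41, 2.15], [-1.48, 1.57], [0, 2.5], [-1.57, 4.71], [0.05, 1.97], [-2.85, 2.85]. Speed limits (rad/s): [2.79, 2.79, 3.14, 3.14, 3.14, 3.14, 3.14].

### API

Orientations are given as a rotation vector (axis times angle).
In Python, from rig import arm, kin, viewer, monitor gives the robot as it stands. The module is installed in compiled form; this text tells all that it offers. Calls block until the motion is done:
- arm.reach(position, orientation): joint-space move of the TCP to a pose.
- arm.move_linear(position, orientation=None, speed=0.15): straight line of the TCP; orientation=None keeps the orientation; speed is the mean speed in m/s.
- arm.move_joints(angles): joint-space move.
- arm.command_gripper(opening, f_grip=None): opening from 0.0 (shut) to 1.0 (fully open); f_grip is the grip in N (None keeps the last); returns when the fingers have stopped.
- arm.wait(seconds).
- kin.inverse_kinematics(position, orientation): joint angles nearest the present ones, or None.
- viewer.grab_frame(name): name is "side" or "top"; returns the picture (480x640x3 uint8, red, green, blue); there is no depth.
- viewer.calibration(name): a dict with "K" (3x3 intrinsics, pixels), "distortion" ([k1, k2, p1, p2, k3] as OpenCV has them; the pictures are not rectified), "world_from_camera" (4x4, takes a point from camera to world coordinates). Camera axes: x right, y down, z forward; pixel columns grow to the right and rows downward; lengths in m; the calibration is good to about 2 mm. A picture is of the moment at which its call begins. calibration takes no time and is no camera call.
A pose or a line that the arm cannot do raises arm.IKError and nothing moves.
- arm.finish_job(): hands the job in; it is judged then, once.
Readings, each from a call of its own:
- monitor.read_time(): time.
- monitor.read_qpos(): joint angles.
- monitor.read_qvel(): joint speeds.
- monitor.read_effort(): joint torques, N m.
- monitor.read_position(): TCP position.
- monitor.read_tcp_rot(): TCP orientation.
- monitor.read_force(): force on the tool from outside, world axes, zero at the start.
- monitor.read_ft_torque(): the same for the moment, N m.
- monitor.read_finger_gap(): opening from 0.0 (shut) to 1.0 (fully open).
- monitor.read_grasp_force(): force on a finger pad.
Only numpy, scipy, OpenCV 4.12 (cv2) and the standard library are available. Lean on these libraries where they do the work, as an engineer would, in place of code of your own. Each camera call takes 0.05 s, during which the arm holds its last target. There are 200 camera calls.

### The job

Restart the stirrer from off with the speed dial on its white control box: with a fingertip against the side of the pointer, gently push it anticlockwise all the way back to the off position at the red dot, let it click in there, then push it clockwise exactly three clicks up from off and leave it resting in that click. Do not pinch the dial, and leave the beaker on the stirrer plate, the jar and the dropper where they are.

Things in the scene. Friction and masses are not known exactly. Their poses are not given: they have to be found in the camera images.
- control: white control box of the stirrer, 130 x 130 x 55 mm, fixed to the table, with a flat top (deck) that carries a grey disc (123 mm) and the black speed dial in its middle. Origin: centre of its underside, on the dial's axis; z up. The third speed lies toward +x of this frame.
- dial_axis (a point): point on the dial's upright axis at the height of the deck (55 mm above the table). Same axes as the control box.
- dial (a joint): dial angle in rad, 0 at off, growing clockwise seen from above; clicks every 0.698 (40 degrees): off 0, then six speeds at 0.698, 1.396, 2.094, 2.793, 3.491, 4.189; stops at -0.15 and 4.35. Past the middle between two clicks it springs by itself, ahead of the finger, into the next. About 2 N near the pointer's end turns it. Starts in one of the speeds.
- pointer_tip (a point): outer end, on the top face, of the dial's one pointer: a black straight radial bar with a white line on top, 12 mm thick, reaching 48 mm from the axis, from 4 to 34 mm above the deck; hub 26 mm in diameter. In the control box's frame the pointer's direction, anticlockwise from +x, is 120 degrees minus the dial angle.
- off_mark (a point): red dot (11 mm) flat on the deck, 55 mm from the dial axis: the pointer points at it when off. The six speeds are white dashes, 10 x 3.5 mm, further clockwise every 40 degrees
- third_mark (a point): third white dash clockwise from the red dot, flat on the deck, 55 mm from the dial axis in the box's +x direction
- plate: low white stirrer plate, 150 x 150 mm, fixed, with a round steel top (128 mm across) 34 mm above the table, standing beyond the control box; origin at the centre of its underside
- beaker_mid (a point): centre (half-way up) of the clear beaker, 84 mm across and 102 mm tall, standing loose on the stirrer plate
- jar_mid (a point): centre of a small dark brown jar with a pale rim and a dark red top, 36 mm across and 79 mm tall, standing loose on the table beyond the grey-topped lamp supply, toward the microscope
- dropper: glass dropper with a red bulb, 158 mm long and 15 mm thick, lying loose across the table beyond the control box, in front of the plate; origin under its middle, its length along y
- vial (a point): point on the table under a small fixed glass vial (44 mm across) with a pipette with a red bulb standing in it, the vial about 70 mm and all about 170 mm tall: an obstacle beyond the control box. Another is the lamp supply to the left of the box, a tray 0.17 m high that reaches to about y = -0.06 m
There are look-alikes about, which are no part of the job. Leave any orange look-alike of the part that bears beaker_mid alone.

How it is judged:
By the outcome, as a careful person would: the job done as asked, in the order asked, and still so for the second after the job is handed in, with the robot touching nothing.
It also fails if it takes over 64 s, if anything falls off the work surface, if the arm or the gripper's body presses on something with over 40 N, if the wrist force passes 120 N, or if a joint passes its speed limit or range.

## Working session

There is one attempt and no reset: what is moved stays moved. The work goes in short steps, each a Python script; the robot and the scene stay as the last script left them, time stands still between calls to the robot, and variables do not carry over. Pictures are saved under pics/ and viewed, at most 12 in all, crops included, and the job is handed in when it is done.

```bash
mkdir -p pics
python3 - <<'E'
from rig import arm, kin, viewer, monitor
import cv2,numpy as np
for n in("side","top"):
    f=viewer.grab_frame(n); cv2.imwrite(f"pics/{n}0.png",f[:,:,::-1])
    c=viewer.calibration(n); print(n,np.round(c["K"],1).tolist(),c["distortion"],np.round(c["world_from_camera"],3).tolist())
print(monitor.read_time(),monitor.read_position(),monitor.read_tcp_rot())
E
```

```text
side [[568.0, 0.0, 321.9], [0.0, 568.0, 235.4], [0.0, 0.0, 1.0]] [-0.16247758  0.          0.          0.          0.        ] [[1.0, 0.007, 0.001, 0.591], [0.003, -0.592, 0.806, -0.784], [0.006, -0.806, -0.592, 0.572], [0.0, 0.0, 0.0, 1.0]]
top [[558.0, 0.0, 328.1], [0.0, 558.0, 234.5], [0.0, 0.0, 1.0]] [0.03643709 0.         0.         0.         0.        ] [[0.02, -0.986, 0.165, 0.443], [-1.0, -0.016, 0.023, -0.099], [-0.02, -0.165, -0.986, 0.969], [0.0, 0.0, 0.0, 1.0]]
0.1 [0.14214461 0.63329072 0.19340455] [-0.34597921 -3.12233239  0.00378597]
```

View pics/side0.png

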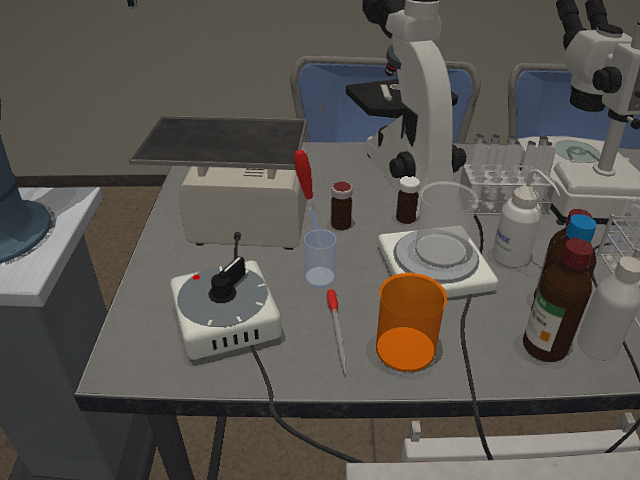

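View pics/top0.png

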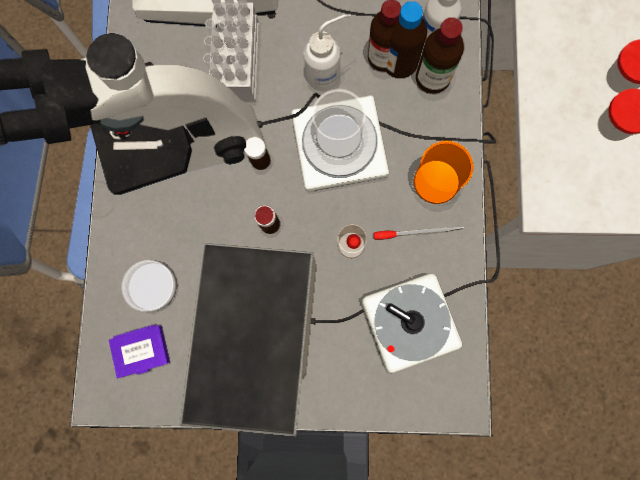

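The top view shows the control box with its dial at about (411,321), the red dot at (390,349) and the pointer end at about (388,308). The side view shows the same red dot at (196,277). The clear beaker is on the plate at (338,130) top; the orange one at (440,175) is the look-alike. The lying dropper is at (418,233), and the vial with its pipette is at (352,240).

```bash
cat > h.py <<'E'
from rig import arm, kin, viewer, monitor
import cv2, numpy as np
def cast(n,uv,z):
    c=viewer.calibration(n); T=np.array(c["world_from_camera"])
    p=cv2.undistortPoints(np.float64(uv).reshape(-1,1,2),np.array(c["K"]),np.array(c["distortion"])).reshape(-1,2)
    d=np.c_[p,np.ones(len(p))]@T[:3,:3].T
    return T[:3,3]+d*((z-T[2,3])/d[:,2])[:,None]
def blobs(mask,amin):
    n,_,s,c=cv2.connectedComponentsWithStats(mask.astype(np.uint8))
    return [(c[i],s[i]) for i in range(1,n) if s[i][4]>=amin]
def red(f): 
    f=f.astype(int); return (f[...,0]>150)&(f[...,1]<60)&(f[...,2]<60)
E
python3 - <<'E'
from h import *
for n,(u0,v0,u1,v1) in dict(top=(350,265,470,380),side=(165,235,290,365)).items():
    f=cv2.imread(f"pics/{n}0.png")[:,:,::-1]; g=f.astype(int)
    roi=np.zeros(f.shape[:2],bool); roi[v0:v1,u0:u1]=1
    for c,s in blobs(red(f)&roi,5): print(n,"red",c,s[4],cast(n,[c],.055).round(4))
    for c,s in blobs((g.min(2)>190)&roi,4): print(n,"white",c.round(1),s,cast(n,[c],.055).round(4),cast(n,[c],.089).round(4))
    m=(abs(g[...,0]-140)<35)&(np.ptp(g,axis=2)<25)&roi
    cv2.imwrite(f"pics/crop_{n}.png",cv2.resize(f[v0:v1,u0:u1,::-1],None,fx=5,fy=5,interpolation=cv2.INTER_CUBIC)[:600])
    f2=f
a=cv2.imread("pics/crop_top.png");b=cv2.imread("pics/crop_side.png")
a=cv2.resize(a,(400,int(a.shape[0]*400/a.shape[1])));b=cv2.resize(b,(400,int(b.shape[0]*400/b.shape[1])))
h=min(len(a),len(b));cv2.imwrite("pics/crops.png",np.hstack([a[:h],b[:h]]))
print("vial",cast("top",[[352,242]],.07),"lamp tray edge",cast("top",[[313,255],[295,433]],.17),"vial side",cast("side",[[320,275]],0))
E
```

```text
top red [390.41935484 348.5483871 ] 31 [[ 0.4126 -0.1813  0.055 ]]
top white [428.9 285.5] [399 274  49  34 401] [[ 0.5146 -0.2438  0.055 ]] [[ 0.5119 -0.2384  0.089 ]]
top white [374.4 305.4] [364 287  31  46 406] [[ 0.4806 -0.1554  0.055 ]] [[ 0.4792 -0.1533  0.089 ]]
top white [399.6 289.2] [396 286   7   7  21] [[ 0.5075 -0.1962  0.055 ]] [[ 0.5051 -0.1926  0.089 ]]
top white [399.8 312.5] [391 307  19  12  37] [[ 0.47   -0.1965  0.055 ]] [[ 0.469  -0.1928  0.089 ]]
top white [449.7 340.6] [425 314  37  47 406] [[ 0.4272 -0.2757  0.055 ]] [[ 0.4278 -0.2691  0.089 ]]
top white [395.3 360.5] [377 339  47  33 407] [[ 0.3943 -0.189   0.055 ]] [[ 0.3961 -0.1857  0.089 ]]
side red [195.88 276.56] 25 [[ 0.4152 -0.1797  0.055 ]]
side white [235. 261.] [232 258   7   7   7] [[ 0.4663 -0.1439  0.055 ]] [[ 0.4746 -0.186   0.089 ]]
side white [227.5 267.5] [225 265   6   6   6] [[ 0.4574 -0.1589  0.055 ]] [[ 0.4662 -0.2     0.089 ]]
side white [220.4 268.3] [220 267   2   4   7] [[ 0.4474 -0.1608  0.055 ]] [[ 0.4569 -0.2018  0.089 ]]
side white [185.  317.6] [183 316   5   4   5] [[ 0.4155 -0.2618  0.055 ]] [[ 0.4271 -0.2961  0.089 ]]
side white [238.7 318.7] [238 317   3   4   7] [[ 0.4858 -0.2622  0.055 ]] [[ 0.4928 -0.2965  0.089 ]]
side white [209.2 322. ] [208 320   3   5   5] [[ 0.4485 -0.269   0.055 ]] [[ 0.4579 -0.3029  0.089 ]]
side white [203.5 326. ] [202 326   4   1   4] [[ 0.4423 -0.2763  0.055 ]] [[ 0.4521 -0.3097  0.089 ]]
side white [211.5 327. ] [209 327   6   1   6] [[ 0.4528 -0.2779  0.055 ]] [[ 0.4619 -0.3112  0.089 ]]
vial [[ 0.58168546 -0.11749056  0.07      ]] lamp tray edge [[ 0.54631865 -0.05943655  0.17      ]
 [ 0.30107419 -0.04088473  0.17      ]] vial side [[ 0.58984205 -0.10873218  0.        ]]
```

View pics/crops.png

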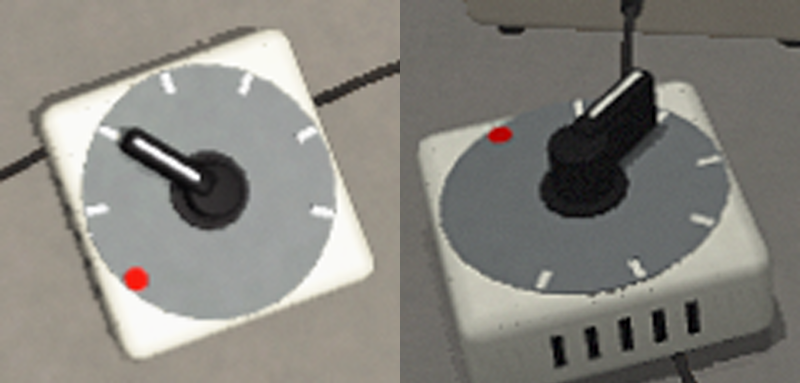

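The enlarged crop shows the red dot at (136,279) on the left. The dashes run clockwise at (97,210), (107,130), (168,83), (247,82), (308,134) and (320,211). The pointer lies at the second dash, so the dial is at speed 2. Next I fit the box frame to these marks.

Run:
```python
from h import *
k=120/400
cr=[(97,210),(168,83),(247,82),(308,134),(320,211)]
uv=[(390.42,348.55)]+[(350+x*k,265+y*k) for x,y in cr]
ang=np.deg2rad([120,80,0,-40,-80,-120])
M=.055*np.c_[np.cos(ang),np.sin(ang)]
P=cast("top",uv,.055)[:,:2]
def fit(P,M):
    a=P-P.mean(0);b=M-M.mean(0);U,_,V=np.linalg.svd(b.T@a);R=V.T@np.diag([1,np.linalg.det(V.T@U.T)])@U.T
    return P.mean(0)-R@M.mean(0),np.arctan2(R[1,0],R[0,0]),R
c,y,R=fit(P,M);print("top",c,np.rad2deg(y),np.round(1e3*(P-c-M@R.T),1).tolist())
ks=125/400
cs=[(500,134),(708,161),(703,220),(637,268),(543,280)]
P2=cast("side",[(165+(x-400)*ks,235+yy*ks) for x,yy in cs],.055)[:,:2]
M2=M[[0,2,3,4,5]] 
c2,y2,R2=fit(P2,M2);print("side",c2,np.rad2deg(y2),np.round(1e3*(P2-c2-M2@R2.T),1).tolist())
t=cast("top",[(391.5,308),(410,319)],.089)[:,:2];print("ptr",t,np.rad2deg(np.arctan2(*(t[0]-t[1])[::-1])-y))
# feasibility
c=(c+c2)/2;y=(y+y2)/2
from scipy.spatial.transform import Rotation as Ro
for s in(0,np.pi):
  for a in range(-40,161,20):
    th=y+np.deg2rad(a)+s
    rv=Ro.from_matrix(np.c_[[np.sin(th),-np.cos(th),0],[-np.cos(th),-np.sin(th),0],[0,0,-1]]).as_rotvec()
    q=kin.inverse_kinematics([c[0]+.037*np.cos(y+np.deg2rad(a)),c[1]+.037*np.sin(y+np.deg2rad(a)),.073],rv)
    print(s>0,a,None if q is None else np.round(q,2).tolist())
```

```text
top [ 0.45519565 -0.21691163] 20.47508476477343 [[-0.1, 0.6], [-0.6, -0.3], [-0.3, 0.2], [0.6, -0.6], [0.0, -0.8], [0.4, 0.9]]
side [ 0.45823712 -0.21542082] 20.573108060448412 [[0.1, 0.2], [-0.5, -0.6], [0.3, 0.1], [0.1, 0.5], [-0.0, -0.2]]
ptr [[ 0.47566454 -0.17995115]
 [ 0.4593215  -0.20858241]] 39.80671641646427
False -40 [-0.64, 0.85, 1.37, 2.0, -0.94, 1.15, -2.34]
False -20 [-0.67, 0.84, 1.37, 2.01, -0.93, 1.15, -2.01]
False 0 [-0.7, 0.82, 1.38, 2.02, -0.92, 1.13, -1.69]
False 20 [-0.73, 0.8, 1.38, 2.05, -0.9, 1.11, -1.36]
False 40 [-0.66, 0.53, 1.16, 2.07, -0.62, 0.94, -1.24]
False 60 [-0.59, 0.41, 1.03, 2.1, -0.46, 0.88, -1.03]
False 80 [-0.48, 0.32, 0.89, 2.12, -0.34, 0.84, -0.78]
False 100 [-0.51, 0.31, 0.94, 2.15, -0.34, 0.84, -0.4]
False 120 [-0.49, 0.3, 0.94, 2.16, -0.33, 0.83, -0.04]
False 140 [-0.47, 0.3, 0.94, 2.16, -0.32, 0.83, 0.33]
False 160 [-0.44, 0.31, 0.94, 2.15, -0.33, 0.83, 0.71]
True -40 [-0.32, 0.43, 0.82, 1.99, -0.41, 0.89, 0.37]
True -20 [-0.42, 0.46, 0.91, 2.0, -0.46, 0.9, 0.75]
True 0 [-0.39, 0.42, 0.84, 2.01, -0.4, 0.88, 1.03]
True 20 [-0.33, 0.36, 0.73, 2.03, -0.32, 0.86, 1.29]
True 40 [-0.3, 0.32, 0.68, 2.06, -0.27, 0.84, 1.59]
True 60 [-0.6, 0.42, 1.05, 2.1, -0.48, 0.88, 2.13]
True 80 [-0.56, 0.36, 0.99, 2.13, -0.4, 0.85, 2.42]
True 100 [-0.49, 0.3, 0.91, 2.14, -0.33, 0.83, 2.72]
True 120 [1.08, 0.31, -0.82, 2.09, 0.3, 0.86, 2.54]
True 140 [-0.75, 0.64, 1.39, 2.17, -0.77, 1.0, -2.41]
True 160 [-0.72, 0.65, 1.39, 2.16, -0.78, 1.01, -2.02]
```

```bash
cat >> h.py <<'E'
from scipy.spatial.transform import Rotation as Ro
C=np.array([.4567,-.2162]); Y=np.deg2rad(20.5)
def pose(a,side,z,flip,r=.037,d=.017):
    """finger whose side face lies on the flank of a pointer at box angle a (deg); side -1 = clockwise flank"""
    t=Y+np.deg2rad(a); e=np.array([np.cos(t),np.sin(t)]); n=np.array([-e[1],e[0]])
    p=C+r*e+side*d*n; t+=np.pi*flip
    R=np.c_[[np.sin(t),-np.cos(t),0],[-np.cos(t),-np.sin(t),0],[0,0,-1]]
    return np.r_[p,z],Ro.from_matrix(R).as_rotvec()
E
python3 - <<'E'
from h import *
arm.command_gripper(0.0,20)
arm.move_linear([.115,.50,.36],speed=.3)
q=np.array(monitor.read_qpos());print(q.round(2))
for q0 in(-1,-.5,0,.43):
    q[0]=q0
    if q0==.43: arm.move_joints(q)
print(monitor.read_position(),monitor.read_time(),monitor.read_force())
for f in(0,1):
  for a in range(0,161,20):
    k=kin.inverse_kinematics(*pose(a,-1,.073,f)); print(f,a,None if k is None else np.round(k,2).tolist())
E
```

```text
[-1.46  0.02  0.03  1.7  -0.    1.43 -0.07]
[ 0.43960601 -0.26417564  0.35856317] 4.65 [ 0.21008524  0.45176992 -0.86268075]
0 0 [0.28, 0.33, 0.07, 1.96, -0.03, 0.85, -2.42]
0 20 [0.28, 0.32, 0.04, 1.97, -0.02, 0.85, -2.11]
0 40 [0.3, 0.3, -0.0, 2.0, 0.0, 0.84, -1.79]
0 60 [0.31, 0.28, -0.03, 2.02, 0.01, 0.84, -1.46]
0 80 [0.32, 0.26, -0.05, 2.06, 0.02, 0.83, -1.12]
0 100 [0.33, 0.23, -0.05, 2.09, 0.02, 0.82, -0.77]
0 120 [0.35, 0.21, -0.05, 2.11, 0.01, 0.82, -0.4]
0 140 [0.37, 0.2, -0.04, 2.13, 0.01, 0.81, -0.03]
0 160 [0.38, 0.2, -0.03, 2.13, 0.01, 0.81, 0.36]
1 0 [0.37, 0.33, -0.04, 1.95, 0.02, 0.86, 0.68]
1 20 [0.37, 0.32, -0.06, 1.97, 0.03, 0.85, 1.0]
1 40 [0.37, 0.3, -0.08, 1.99, 0.03, 0.85, 1.32]
1 60 [0.38, 0.28, -0.1, 2.02, 0.04, 0.84, 1.65]
1 80 [0.39, 0.26, -0.12, 2.05, 0.04, 0.83, 2.0]
1 100 [0.39, 0.24, -0.12, 2.08, 0.04, 0.82, 2.36]
1 120 [0.41, 0.22, -0.12, 2.11, 0.04, 0.82, 2.72]
1 140 [-0.79, 0.63, 1.39, 2.17, -0.77, 1.0, -2.45]
1 160 [0.33, 0.2, 0.03, 2.14, -0.01, 0.81, -2.77]
```

```bash
cat >> h.py <<'E'
def push(a0,a1,side,step=5,speed=.025,z=.073,fmax=15):
    n=int(np.ceil(abs(a1-a0)/step))
    for a in np.linspace(a0,a1,n+1):
        arm.move_linear(*pose(a,side,z,0,r=.039),speed=speed)
        F=np.array(monitor.read_force()); print(round(a,1),F.round(1),round(float(monitor.read_time()),2))
        if np.linalg.norm(F[:2])>fmax: print("STOP"); break
def snap(name):
    for n in("top","side"):
        f=viewer.grab_frame(n); u0,v0,u1,v1=dict(top=(350,265,470,380),side=(165,235,290,365))[n]
        c=cv2.resize(f[v0:v1,u0:u1,::-1],(400,380),interpolation=cv2.INTER_CUBIC)
        im=c if n=="top" else np.hstack([im,c])
    cv2.imwrite(f"pics/{name}.png",im)
E
python3 - <<'E'
from h import *
p,o=pose(12,-1,.16,0,r=.039); arm.reach(p,o)
arm.move_linear(*pose(12,-1,.073,0,r=.039),speed=.08)
print(monitor.read_position(),p,monitor.read_force(),monitor.read_time())
snap("down1")
push(12,52,-1)
snap("p1")
E
```

```text
[ 0.49938194 -0.20983307  0.07365727] [ 0.49872636 -0.20958297  0.16      ] [-0.959878    1.22471586 -0.627317  ] 7.7667
12.0 [ 0.  -0.6  0. ] 8.12
17.0 [-0.1 -0.6 -0.1] 8.42
22.0 [-0.4  0.1 -0.2] 8.72
27.0 [-0.6  0.5 -0.2] 9.02
32.0 [0.2 0.8 0.1] 9.32
37.0 [-0.2  0.1 -0.6] 9.62
42.0 [ 0.2 -0.2 -0. ] 9.92
47.0 [ 0.7  0.1 -0.5] 10.22
52.0 [ 0.5 -0.4 -0.6] 10.52
```

View pics/p1.png

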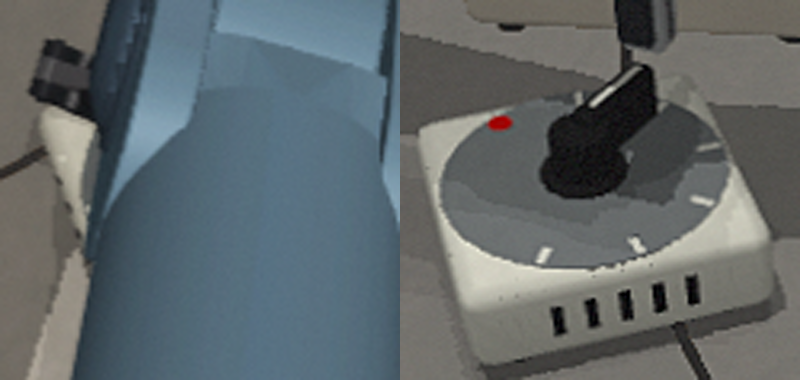

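The crop shows the pointer still at the second dash and a dark fingertip behind and above it at about (650,25) in the right half. So the tip isn't where I commanded it, and I'll check that.

Run:
```python
from h import *
print(monitor.read_position(),Ro.from_rotvec(monitor.read_tcp_rot()).as_matrix().round(3).tolist(),pose(52,-1,.073,0,r=.039)[0],monitor.read_finger_gap(),monitor.read_qpos())
f=viewer.grab_frame("side").copy(); c=viewer.calibration("side");T=np.linalg.inv(c["world_from_camera"])
def pr(P): return cv2.projectPoints(np.float64([P]),cv2.Rodrigues(T[:3,:3])[0],T[:3,3],np.array(c["K"]),np.array(c["distortion"]))[0].ravel()
u=pr(monitor.read_position());print(u)
cv2.circle(f,tuple(int(x) for x in u),2,(255,0,255),-1)
cv2.imwrite("pics/full1.png",cv2.resize(f[60:360,100:400,::-1],(600,600),interpolation=cv2.INTER_CUBIC))
```

```text
[ 0.48486837 -0.18433872  0.07306494] [[0.953, -0.303, 0.0], [-0.303, -0.953, -0.0], [0.0, 0.0, -1.0]] [ 0.48464071 -0.18411704  0.073     ] -0.0018155697770849354 [ 0.3719067   0.29194995 -0.09963399  2.00907443  0.03849397  0.84194908
 -1.62744462]
[243.58368336 269.32766469]
```

View pics/full1.png

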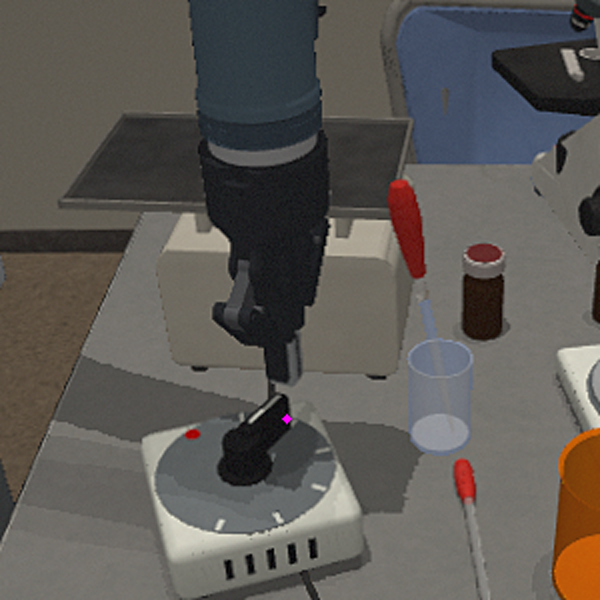

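The picture shows the shut fingers ending at crop (288,382), while the reported TCP projects to (287,418), so the real tip is off by some centimetres in height or depth. The top view should tell which.

Run:
```python
from h import *
f=viewer.grab_frame("top").copy(); c=viewer.calibration("top");T=np.linalg.inv(c["world_from_camera"])
def pr(P): return cv2.projectPoints(np.float64([P]),cv2.Rodrigues(T[:3,:3])[0],T[:3,3],np.array(c["K"]),np.array(c["distortion"]))[0].ravel()
P=np.array(monitor.read_position())
for dz,col in((0,(255,0,255)),(.073,(0,255,0)),(.15,(255,255,0))):
    u=pr(P+[0,0,dz]);print(u); cv2.circle(f,tuple(int(x) for x in u),2,col,-1)
cv2.imwrite("pics/full2.png",cv2.resize(f[200:480,260:540,::-1],(600,600),interpolation=cv2.INTER_CUBIC))
```

```text
[393.31684155 302.60574701]
[398.07134075 300.34897469]
[404.08923457 297.49343535]
```

View pics/full2.png

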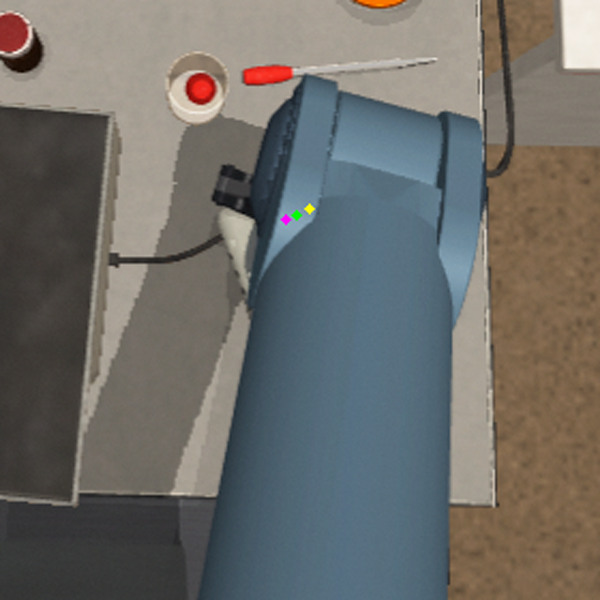

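The top view shows only the gripper's knuckle at crop (235,187). That is 46 mm from the expected tool axis along the closing line, so the lateral position looks right and the height is suspect. I'll probe downward beside the pointer and watch the force.

Run:
```python
from h import *
arm.move_linear(*pose(12,-1,.073,0,r=.039),speed=.1)
arm.wait(.3)
f0=np.array(monitor.read_force())
for z in np.arange(.070,.0449,-.0025):
    arm.move_linear(pose(12,-1,z,0,r=.039)[0],speed=.025)
    F=np.array(monitor.read_force())-f0; print(round(z,4),F.round(1),np.round(monitor.read_position(),4))
    if F[2]>3: break
print(monitor.read_time())
f=viewer.grab_frame("side").copy(); c=viewer.calibration("side");T=np.linalg.inv(c["world_from_camera"])
P=np.array(monitor.read_position())
u=cv2.projectPoints(np.float64([P]),cv2.Rodrigues(T[:3,:3])[0],T[:3,3],np.array(c["K"]),np.array(c["distortion"]))[0].ravel();print(u)
f[int(u[1]),int(u[0])]=(255,0,255)
cv2.imwrite("pics/full3.png",cv2.resize(f[180:360,150:330,::-1],(600,600),interpolation=cv2.INTER_CUBIC))
```

```text
0.07 [-0.8 -0.5  0.6] [ 0.4984 -0.2095  0.0697]
0.0675 [ 0.8 -0.5 -0.3] [ 0.4985 -0.2095  0.0672]
0.065 [-0.   0.  -0.4] [ 0.4985 -0.2095  0.0648]
0.0625 [-0.  -0.4  1. ] [ 0.4985 -0.2095  0.0623]
0.06 [-0.1 -1.  -0.7] [ 0.4985 -0.2095  0.0598]
0.0575 [0.5 0.1 0.5] [ 0.4985 -0.2095  0.0573]
0.055 [ 0.  -0.1 -0. ] [ 0.4985 -0.2095  0.0548]
0.0525 [-0.3 -0.2 -0.7] [ 0.4985 -0.2095  0.0523]
0.05 [-0.4 -0.7 -0.2] [ 0.4985 -0.2095  0.0498]
0.0475 [-0.5 -0.1  0.3] [ 0.4985 -0.2095  0.0473]
0.045 [-0.6 -0.4  0.3] [ 0.4985 -0.2095  0.0448]
14.6333
[253.14082984 296.99462545]
```

View pics/full3.png

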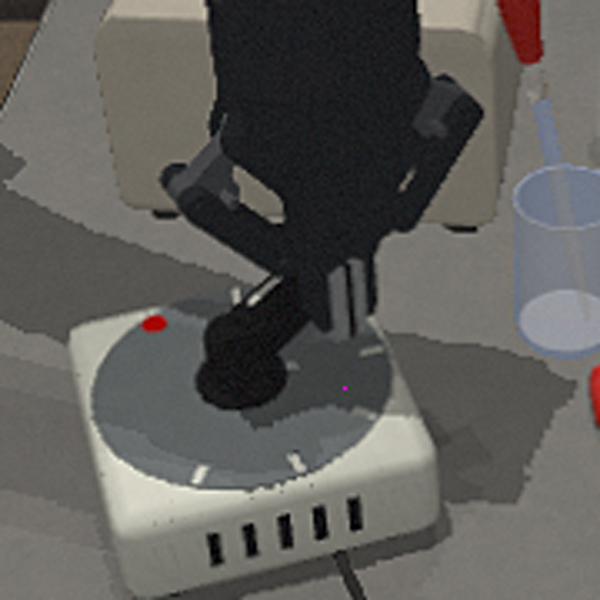

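The tip ends at crop (347,337) against a projected (345,387). There was no contact at a reported 0.045, below deck height, so the tool reading is low by about 3 cm. I'll keep probing down gently until it touches the deck, to calibrate the height.

Run:
```python
from h import *
f0=np.mean([monitor.read_force() for _ in range(3)],0)
for z in np.arange(.0425,.012,-.002):
    arm.move_linear(pose(12,-1,z,0,r=.039)[0],speed=.03)
    F=np.array(monitor.read_force())-f0; P=monitor.read_position(); print(round(z,4),F.round(1),np.round(P,4))
    if np.linalg.norm(F)>3: break
print(monitor.read_time())
```

```text
0.0425 [-0.1 -1.2 -1. ] [ 0.4985 -0.2095  0.0423]
0.0405 [ 0.1 -0.8 -1.3] [ 0.4985 -0.2095  0.0403]
0.0385 [-0.5 -1.5 -1.1] [ 0.4986 -0.2095  0.0383]
0.0365 [ 0.5 -1.8 -1.3] [ 0.4985 -0.2095  0.0363]
0.0345 [ 0.1 -1.   0. ] [ 0.4985 -0.2095  0.0343]
0.0325 [ 1.2  0.2 -1.3] [ 0.4986 -0.2095  0.0323]
0.0305 [ 0.6 -1.2 -0.2] [ 0.4986 -0.2095  0.0303]
0.0285 [ 0.  -0.8 -0.1] [ 0.4985 -0.2095  0.0283]
0.0265 [ 0.5 -1.8 -1.3] [ 0.4986 -0.2095  0.0263]
0.0245 [ 0.9 -1.  -1.5] [ 0.4986 -0.2095  0.0243]
0.0225 [ 0.7 -0.6 -0.6] [ 0.4986 -0.2095  0.0223]
0.0205 [ 0.8 -0.5 -1.2] [ 0.4985 -0.2095  0.0203]
0.0185 [ 0.5 -0.8  0. ] [ 0.499  -0.2097  0.0186]
0.0165 [-3.2  1.1 12.7] [ 0.499  -0.2097  0.0185]
18.1833
```

The tip touches the deck at a reported 0.0186, so the true height is the reading plus 36.4 mm. I'll raise to about 16 mm above the deck (command 0.035) and push.

Run:
```python
from h import *
arm.move_linear(pose(12,-1,.035,0,r=.039)[0],speed=.05)
push(12,52,-1,z=.035,speed=.04,fmax=12)
snap("p2")
```

```text
12.0 [-0.5 -0.  -0.2] 18.95
17.0 [-0.1 -0.7 -0.4] 19.2
22.0 [ 0.1 -0.7 -0.6] 19.45
27.0 [ 1.1 -0.4 -0.1] 19.7
32.0 [-0.1 -0.1 -0.2] 19.95
37.0 [ 0.2 -0.   0.3] 20.2
42.0 [ 0.1 -0.7 -1. ] 20.45
47.0 [ 1.3 -0.8 -0.3] 20.7
52.0 [ 1.7 -1.  -0. ] 20.95
```

View pics/p2.png

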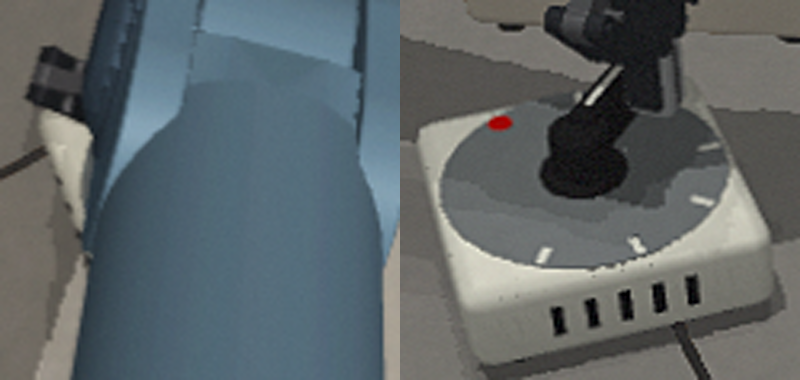

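The fingertip is now beside the pointer at the right height, at right-half (660,100). The pointer has begun to turn toward the red dot at about 2 N. I'll carry on until it springs into off.

Run:
```python
from h import *
push(52,113,-1,z=.035,speed=.04,fmax=12)
snap("p3")
```

```text
52.0 [ 2.2 -1.1  0.6] 21.3
56.7 [ 0.2 -0.1  0.1] 21.55
61.4 [ 0.2 -0.3  0.1] 21.8
66.1 [ 0.1  0.  -0.4] 22.05
70.8 [ 0.7 -0.5 -0.7] 22.3
75.5 [0.5 0.4 0.3] 22.55
80.2 [ 0.2 -0.7  0.2] 22.8
84.8 [ 0.7 -0.3 -0.7] 23.05
89.5 [ 1.2 -0.2 -0.7] 23.3
94.2 [1.5 0.9 1. ] 23.55
98.9 [-0.7  0.5 -0.4] 23.8
103.6 [-0.7  0.3 -0.1] 24.05
108.3 [-0.4 -0.9 -0.8] 24.3
113.0 [ 0.8 -0.6 -0.2] 24.55
```

View pics/p3.png

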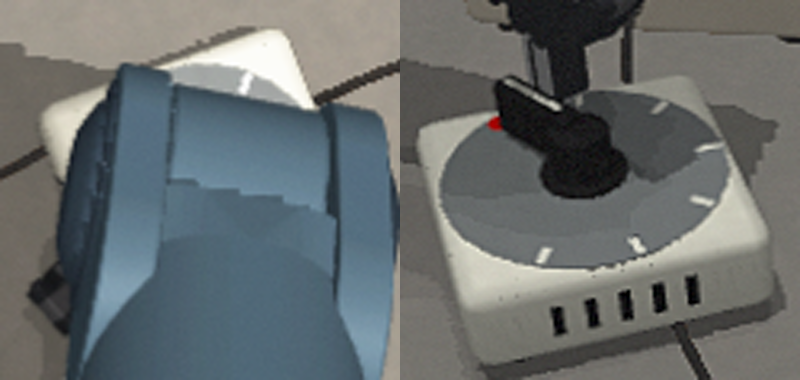

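The right half shows the pointer at off, with its end over the red dot at (497,122) and the finger behind it. Next I back off, lift over the pointer, come down on its other side and push clockwise, counting the springs in the force.

Run:
```python
from h import *
arm.move_linear(*pose(100,-1,.035,0,r=.039),speed=.06)
arm.move_linear(pose(100,-1,.080,0,r=.039)[0],speed=.1)
arm.move_linear(*pose(120,0,.080,0,r=.039),speed=.1)
arm.move_linear(*pose(146,1,.080,0,r=.039),speed=.1)
arm.move_linear(pose(146,1,.035,0,r=.039)[0],speed=.06)
F=monitor.read_force();print(F)
push(146,30,1,step=4,z=.035,speed=.035,fmax=12)
snap("p4")
```

```text
[-0.16081191  0.17549095  1.05937182]
146.0 [ 0.8 -0.6  0.2] 27.88
142.0 [0.  0.5 1.1] 28.12
138.0 [0.3 0.6 0.1] 28.38
134.0 [ 0.6 -0.4 -0.1] 28.62
130.0 [-0.6 -0.1 -0.1] 28.88
126.0 [-0.1 -0.2 -0.5] 29.12
122.0 [ 0.9  0.3 -0.1] 29.38
118.0 [0.8 0.1 0.1] 29.62
114.0 [-0.2 -0.5 -0.6] 29.88
110.0 [-1.5 -0.6  0.2] 30.12
106.0 [-1.5 -0.6 -0.2] 30.38
102.0 [-0.9 -0.7 -0.1] 30.62
98.0 [ 0.1  0.3 -0.6] 30.88
94.0 [ 0.9 -0.3 -0.2] 31.12
90.0 [ 0.4  0.7 -0.2] 31.38
86.0 [ 0.6 -0.   0.2] 31.62
82.0 [-1.  -0.2 -1. ] 31.88
78.0 [0.2 0.7 0.4] 32.12
74.0 [-0.8 -0.2  0.5] 32.38
70.0 [-0.9  0.2 -0.5] 32.62
66.0 [-1.7 -0.7 -0.7] 32.88
62.0 [-0.7  0.2  0.5] 33.12
58.0 [-0.  -0.9 -0.6] 33.38
54.0 [-0.9 -0.1  0.5] 33.62
50.0 [-0.7 -0.6  0.2] 33.88
46.0 [-0.8 -0.2 -0.3] 34.12
42.0 [0.2 0.5 0.2] 34.38
38.0 [-0.5  0.9  0.3] 34.62
34.0 [-1.7  2.1 -0.9] 34.88
30.0 [-1.2  0.6 -0.3] 35.12
```

View pics/p4.png

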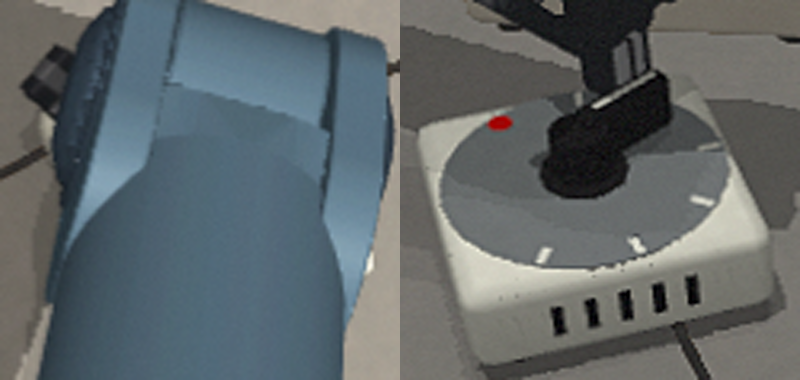

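The pointer, with its end at right-half (665,95), is just clockwise of the second dash with the finger against its far flank. The springs came at about 100 and 60 degrees, as expected. The third should come at about 20, so I push to 12, back off and look.

Run:
```python
from h import *
push(27,12,1,step=3,z=.035,speed=.035,fmax=12)
arm.wait(.3)
arm.move_linear(*pose(30,1,.035,0,r=.039),speed=.06)
arm.move_linear(pose(30,1,.20,0,r=.039)[0],speed=.15)
q=np.array(monitor.read_qpos()); q[1]-=.35; q[0]-=.9; arm.move_joints(q)
print(monitor.read_time(),monitor.read_position())
f=viewer.grab_frame("top"); a=cv2.resize(f[:,:,::-1],(400,300),interpolation=cv2.INTER_AREA); 
snap("z"); b=cv2.imread("pics/z.png"); g=viewer.grab_frame("side")
a=np.hstack([a,cv2.resize(g[:,:,::-1],(400,300),interpolation=cv2.INTER_AREA)])
cv2.imwrite("pics/end.png",np.vstack([b[:300],a]))
```

```text
27.0 [-0.6  1.2 -3.3] 35.48
24.0 [-0.3  0.4  0.8] 35.73
21.0 [-0.3  0.6 -0.8] 35.98
18.0 [-0.5  0.  -0.1] 36.23
15.0 [0.4 0.1 0.4] 36.48
12.0 [ 0.3 -0.7 -0.3] 36.73
40.4333 [0.43201694 0.25863796 0.37516792]
```

View pics/end.png

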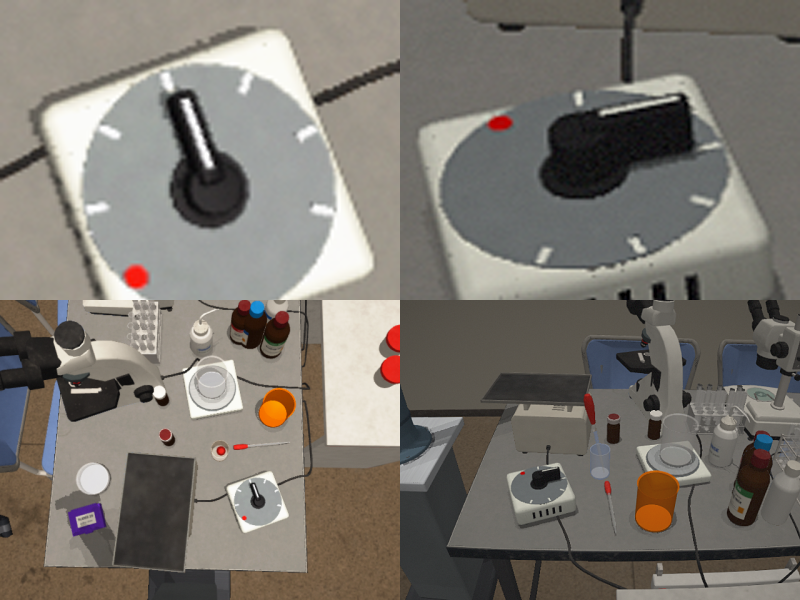

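The pointer, with its end at (180,93) in the top-left crop, aims at the third dash at (168,80). The beaker, jar and dropper are where they were, and the arm is clear, so I'm handing in.

```bash
python3 -c "
from rig import arm
print(arm.finish_job())"
```

```text
the job is handed in; nothing more can be done
None
```

The dial was pushed back to off at the red dot, then three clicks clockwise, and it now rests at the third speed; the beaker, jar and dropper were not moved, and the job is handed in (about 40 s).

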